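Tune the blue filter's trimmer

ROBOT

A 7-joint arm with a two-finger parallel gripper is mounted at the origin on the work surface. World frame = base frame: x ahead of the robot, y to its left, z up, the work surface at z = 0. Lengths are in mm, angles in rad, forces in N, time in s.
With the tool pointing down it reaches from about 400 to 900 mm from the base axis. Payload 5.6 kg.
Tool frame: the origin (TCP) lies midway between the tips of the shut fingers; the grasp point (between the pads) lies 19 mm behind it; z points along the fingers, y is the line along which they close (so a half turn about z gives the same grasp; the last joint's range is limited). The gripper opens to 92 mm and grips with 3 to 60 N. Pads are 20 mm wide; open, the fingers measure 128 mm over their backs; the gripper's body (75 mm by 189 mm) begins 69 mm behind the grasp point.
Start: joints at [-1.148, 0.468, -0.012, 1.603, 0.006, 1.071, -0.056], TCP at [291.979, 580.738, 214.592] pointing down, gripper open.
Joint ranges: [-2.53, 2.53], [-0.31, 2.02], [-1.57, 1.55], [0.28, 2.44], [-1.29, 4.43], [0.15, 1.84], [-2.92, 2.92]. Speed limits (rad/s): [2.57, 2.57, 3.14, 3.14, 3.14, 3.14, 3.14].

INTERFACE

Orientations are given as a rotation vector (axis times angle).
In Python, from cell import robot, grip, kin, viewer gives the robot as it stands. Calls block until the motion is done:
- robot.movep(position, orientation): joint-space move of the TCP to a pose.
- robot.servo_line(position, feed=150, rotation=None): straight line of the TCP; rotation=None keeps the orientation; feed is the mean speed in mm/s.
- robot.goto_joints(angles): joint-space move.
- grip(opening, newtons=None): opening from 0.0 (shut) to 1.0 (fully open); newtons is the grip in N (None keeps the last); returns when the fingers have stopped.
- robot.hold(seconds).
- kin.ik(position, orientation): joint angles nearest the present ones, or None.
- robot.observe(): the state.
- viewer.read_camera(name): name is "side" or "top"; returns the picture (400x640x3 uint8, red, green, blue); there is no depth.
- viewer.camera_info(name): a dict with "camera_matrix" (3x3 intrinsics, pixels), "R" (3x3) and "t" (3): a world point X has camera coordinates R X + t. Camera axes: x right, y down, z forward; pixel columns grow to the right and rows downward; lengths in mm; the calibration is good to about 2 mm. A picture is of the moment at which its call begins. camera_info takes no time and is no camera call.
A pose or a line that the arm cannot do raises robot.IKError and nothing moves.
- robot.job_done(): hands the job in; it is judged then, once.
Trained networks look in the newest picture that a camera, given by its name, has taken for a name from the list of things; names that differ only in an ending like _2 or _b are one class to them, and where a whole thing is asked for, a point or a joint stands for the part that bears it (a point fixed in the world has none). Each returns a list of dicts, best first, with "confidence" (0 to 1); they miss things now and then, are a little off and sometimes report something else, mostly with a low value. They report only what shows in the picture. A call takes as long as a camera call. They do not tell look-alikes from the thing itself.
- viewer.silhouettes(name, camera): "mask" (400x640 bool, what is visible of it).
- viewer.pinpoint(name, camera): "at" ([x, y, z] in mm, in the coordinates of the camera as it stood for that picture, good to about 4 mm: a listed point, or the origin of a listed thing).
The state is a dict: "t": time; "joints": joint angles; "joint_velocities": joint speeds; "joint_torque": joint torques, N m; "tcp_pos": TCP position; "tcp_rot": TCP orientation; "contact_force": force on the tool from outside, world axes, zero at the start; "wrist_torque": the same for the moment, N m; "grip_width": opening from 0.0 (shut) to 1.0 (fully open); "grip_force": force on a finger pad.
Only numpy, scipy, OpenCV 4.12 (cv2) and the standard library are available. Lean on these libraries where they do the work, as an engineer would, in place of code of your own. Each camera call takes 0.05 s, during which the arm holds its last target. There are 200 camera calls.

TASK

Take the orange plastic tuning tool out of its black stand, put its blade in the slot of the brass trimmer screw on the blue filter box, and turn the screw until its red pointer lies in the green sector. Then put the tool back in its stand, standing upright, and let go of it.

Things in the scene. Friction and masses are not known exactly. Their poses are not given: they have to be found in the camera images.
- tuner: Tuning tool upright in the stand, 110 mm, 60 g. Origin: blade tip (lowest point), z up the tool. White blade 18 wide (x), 3 thick (y), 15 high; white shank dia 14 up to z 45; orange collar dia 54, z 45-50; orange handle z 50-110, 26 (x) by 18 (y). Pinch the handle across its 18 mm (y). The blade fits the slot either way round.
- filter: Blue box 100x100x36 mm, fixed. Origin: centre of underside, on the screw's axis, z up. White dial (top z 40) with green sector 0.3 rad either side of +x. At its centre the brass screw, 33 mm across, top z 58; slot right across it, open-ended, black floor z 46, 7 mm wide, flared to 16 at the top. The grey look-alike nearby is not the one.
- trimmer (a joint): Blue box's screw: angle (rad) of its red pointer (tab at one end of the slot, in line with it, reaching 28 mm out) from the box's +x, counter-clockwise from above positive. 0 = middle of green; starts 0.85-1.35, so turn clockwise. Stops -0.8, 1.8. Friction 0.04 N m, stays where left. Blade play in the slot is 0.2 rad either way: the screw lags the tool.
- stand: Black round tool stand, fixed: upright cup 60 mm high, 52 outer and 36 inner diameter at the rim, inner floor 6 mm above the bench. Origin: centre of underside, z up. The tool hangs by its collar, which lies on the rim, so the blade tip is 15 mm above the bench and clear of the floor; any yaw will do.
Mind the look-alikes: they are no part of the job. Of the things that look like the stand, take the one that is nearest to the robot's base at the start.

How it is judged (in metres and radians):
On the way, in this order (a step that is already met when the one before it is completed fails the run):
1. the tool's blade is in the slot of the blue filter's trimmer, before that is turned (z of tuner in the frame of filter below 0.054 m and horizontal distance between tuner and filter below 0.012 m and value of joint trimmer above 0.5 rad), for 0.1 s.
2. with the blade still in the slot, the trimmer's red pointer is in the green sector (z of tuner in the frame of filter below 0.057 m and horizontal distance between tuner and filter below 0.015 m and value of joint trimmer between -0.33 and 0.33 rad), for 0.1 s.
At the end, for the whole second after the job is handed in: The blue filter's red pointer is in the green sector (trimmer within 0.33 rad of 0), and the tool is back in its stand at rest: collar on the rim (tip 10 to 20 mm above the stand's underside), within 14 mm of the stand's axis and within 0.17 rad of upright (value of joint trimmer between -0.33 and 0.33 rad and horizontal distance between tuner and stand below 0.014 m and z of tuner in the frame of stand between 0.01 and 0.02 m and angle between tuner's own z axis and vertical below 0.17 rad and linear speed of tuner below 0.02 m/s); the robot touches nothing.
It also fails if it takes over 51 s, if anything falls off the work surface, if the arm or the gripper's body presses on something with over 40 N, if the wrist force passes 120 N, or if a joint passes its speed limit or range.

## Working session

There is one attempt and no reset: what is moved stays moved. The work goes in short steps, each a Python script; the robot and the scene stay as the last script left them, time stands still between calls to the robot, and variables do not carry over. Pictures are saved under pics/ and viewed, at most 10 in all, crops included, and the job is handed in when it is done.

```bash
mkdir -p pics; cat > h.py <<'E'
import numpy as np, cv2
from cell import robot, grip, kin, viewer
def snap(cam,fn=None):
    im=viewer.read_camera(cam)
    if fn: cv2.imwrite('pics/'+fn,im[:,:,::-1])
    return im
def world(p,cam):
    c=viewer.camera_info(cam); return np.array(c["R"]).T@(np.array(p)-np.array(c["t"]))
def pix(X,cam):
    c=viewer.camera_info(cam); q=np.array(c["camera_matrix"])@(np.array(c["R"])@np.array(X,float)+np.array(c["t"])); return q[:2]/q[2]
def ray(uv,z,cam):
    c=viewer.camera_info(cam);R=np.array(c["R"]);t=np.array(c["t"]);o=-R.T@t
    d=R.T@np.linalg.inv(np.array(c["camera_matrix"]))@np.array([uv[0],uv[1],1.]); return o+d*(z-o[2])/d[2]
E
python3 - <<'E'
from h import *
for cam in("top","side"):
    snap(cam,cam+"0.png")
    c=viewer.camera_info(cam);print(cam,np.round(-np.array(c["R"]).T@np.array(c["t"])),np.array(c["camera_matrix"])[0,0])
    for n in("tuner","filter","stand"):
        for d in viewer.pinpoint(n,cam):
            w=world(d["at"],cam);print(n,round(d["confidence"],2),w.round(),pix(w,cam).round())
s=robot.observe();print(s["t"],s["tcp_rot"],s["contact_force"])
E
```

```text
top [ 472.   73. 1193.] 495.09063946610604
tuner 0.56 [537. 207.   8.] [257. 205.]
filter 0.88 [572.  11.  -0.] [339. 191.]
stand 0.96 [645. 231.  -2.] [248. 160.]
stand 0.83 [554. 342.   3.] [201. 198.]
stand 0.7 [663. 358.  -4.] [196. 153.]
stand 0.68 [532. 205.   0.] [258. 207.]
side [433. 779. 723.] 475.44227690437975
tuner 0.63 [534. 210.  13.] [322. 271.]
filter 0.69 [576.  17.   1.] [320. 205.]
stand 0.95 [554. 344.  -0.] [294. 334.]
stand 0.78 [663. 361.  -2.] [231. 331.]
stand 0.62 [538. 209.   2.] [319. 274.]
stand 0.6 [646. 229.   1.] [262. 273.]
0.4 [-7.25138308e-01 -3.05673740e+00  3.65351390e-04] [ 0.01746895 -0.23401448  0.8923796 ]
```

View pics/top0.png

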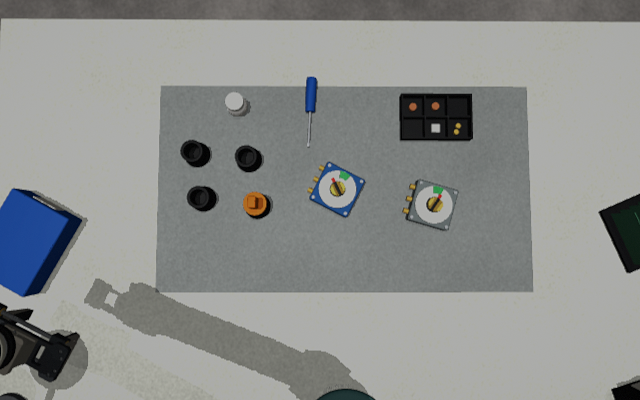

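View pics/side0.png

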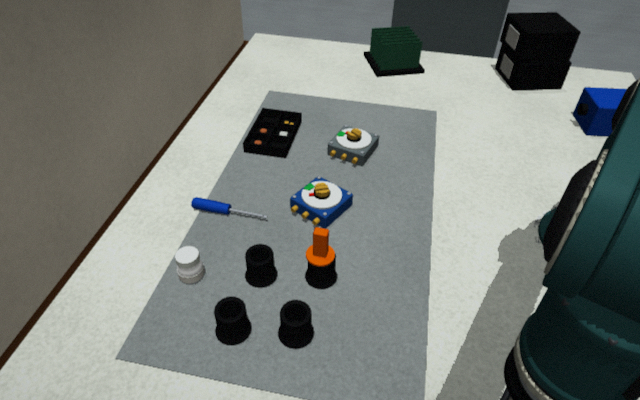

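The top view shows four black stands: (257,205), holding the orange tool, (248,160), (201,198) and (196,153). The first is nearest the base (574 mm, against 651, 685 and 754), so it is the one meant. The blue filter is at (339,188), and the grey look-alike at (434,204) is to be left alone. Next I'll take an enlarged crop to confirm this and read the angles.

```bash
python3 - <<'E'
from h import *
im=cv2.imread('pics/top0.png')
a=im[180:230,232:282];b=im[155:220,305:370]
f=lambda x:cv2.resize(x,(400,400),interpolation=cv2.INTER_CUBIC)
cv2.imwrite('pics/crop.png',np.hstack([f(a),f(b)]))
hsv=cv2.cvtColor(im,cv2.COLOR_BGR2HSV).astype(int);H,S,V=hsv[...,0],hsv[...,1],hsv[...,2]
box=np.zeros(H.shape,bool);box[155:220,305:370]=1
def cen(m,z):
    v,u=np.nonzero(m);return len(u),np.array([u.mean(),v.mean()]).round(1),ray((u.mean(),v.mean()),z,'top')[:2].round(1)
print('green',cen(box&(H>50)&(H<85)&(S>120),40))
print('red',cen(box&((H<6)|(H>172))&(S>130),52))
print('brass',cen(box&(H>14)&(H<32)&(S>90),55))
m=(box&(H>95)&(H<125)&(S>100)).astype(np.uint8)
pts=np.argwhere(m)[:,::-1].astype(np.float32)
r=cv2.minAreaRect(pts);print(r,[ray(p,36,'top')[:2].round(1) for p in cv2.boxPoints(r)], ray(r[0],36,'top').round(1))
b2=np.zeros(H.shape,bool);b2[180:230,232:282]=1
o=b2&(H>4)&(H<22)&(S>150)
print('orange',cen(o,50)); print('V',np.percentile(V[o],[5,25,50,75,95]))
print(V[188:222,242:274]*o[188:222,242:274])
E
```

```text
green (54, array([344. , 175.1]), array([6.048e+02, 5.000e-01]))
red (11, array([333.2, 180.1]), array([591.7,  26.4]))
brass (204, array([330.1, 185. ]), array([580. ,  33.7]))
((336.79998779296875, 189.39999389648438), (42.0380744934082, 42.0380744934082), 26.56505012512207) [array([549.3,  83.5]), array([638.2,  39.3]), array([593.7, -49.1]), array([505.3,  -4.5])] [571.5  17.3  36. ]
orange (454, array([254.7, 203.5]), array([537.3, 207.8]))
V [ 61. 136. 170. 174. 178.]
[[0 0 0 ... 0 0 0]
 [0 0 0 ... 0 0 0]
 [0 0 0 ... 0 0 0]
 ...
 [0 0 0 ... 0 0 0]
 [0 0 0 ... 0 0 0]
 [0 0 0 ... 0 0 0]]
```

View pics/crop.png

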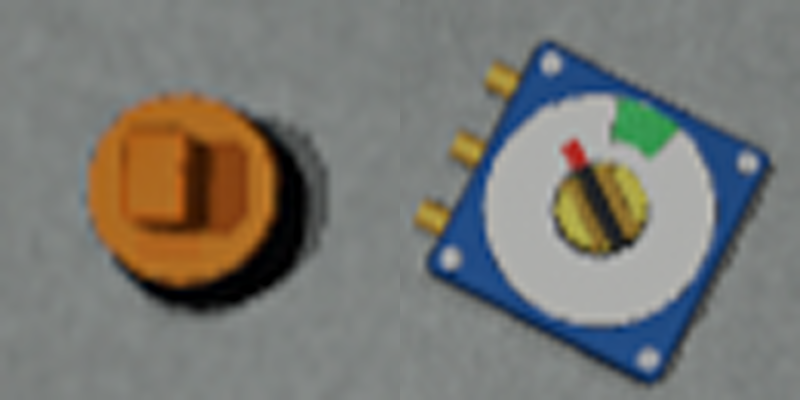

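The crop confirms it. The orange tool sits in the nearest stand (collar centre about (254.9,203.8), handle's long side along world x). On the blue box, green lies at about -0.48 rad in world, and the red pointer and slot at about +0.45, so the trimmer reads about 0.93. Now I'll grasp the tool.

```bash
cat >> h.py <<'E'
def rot(psi):
    f=(psi+np.pi)/2; return np.array([np.cos(f),np.sin(f),0])*np.pi
def st(msg=''):
    s=robot.observe();print(msg,round(s["t"],2),np.round(s["tcp_pos"],1),'F',np.round(s["contact_force"],1),'T',np.round(s["wrist_torque"],2),'g',round(s["grip_width"],3),round(s["grip_force"],1),'j7',round(s["joints"][6],2)); return s
E
python3 - <<'E'
from h import *
print('handle top',ray((251.1,202.0),125,'top').round(1),'collar',ray((254.9,203.75),65,'top').round(1))
print('dial',ray((337.5,189.1),40,'top').round(1),'screw',ray((337.7,188.8),58,'top').round(1))
p=ray((254.9,203.75),65,'top')
q=ray((251.1,202.0),125,'top')
p=(p+q)/2
np.save('tool.npy',p[:2])
for z in (200,84):
    robot.movep([p[0],p[1],z],rot(0)) if z==200 else robot.servo_line([p[0],p[1],z],feed=120)
    st()
snap('side','side1.png')
grip(0,30);st('grip')
E
```

```text
handle top [536.2 206.7 125. ] collar [535.9 205.5  65. ]
dial [571.8  15.9  40. ] screw [570.9  16.3  58. ]
 2.04 [535.7 207.5 200.1] F [-0.2  1.4 -0.1] T [ 0.03 -0.01 -0.03] g 1.002 0.0 j7 1.17
 3.16 [536.7 206.4  84.7] F [-0.6 -1.   0.9] T [-0.03  0.03 -0.02] g 1.0 0.0 j7 1.18
grip 4.32 [536.1 206.2  84. ] F [ 0.5  0.4 -0.3] T [ 0.1 -0.  -0. ] g 0.2 30.0 j7 1.18
```

View pics/side1.png

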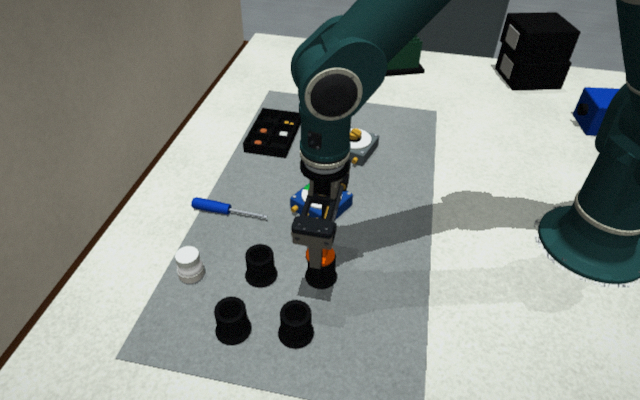

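The fingers straddle the handle at (318,250), and the grip width of 18.4 mm matches it. I'll lift the tool, carry it over and check it there.

```bash
python3 - <<'E'
from h import *
p=robot.observe()["tcp_pos"]
robot.servo_line([p[0],p[1],170],feed=150);st('lift')
robot.movep([571.5,16,170],rot(0.45));st('over')
robot.servo_line([571.5,16,140],feed=100)
st('low');a=snap('side');b=snap('top')
f=lambda x:cv2.resize(x,(400,400),interpolation=cv2.INTER_CUBIC)
cv2.imwrite('pics/over.png',np.hstack([f(a[130:230,270:370]),f(b[140:240,290:390])])[:,:,::-1])
print(pix([571.5,16,71],'side'),pix([571.5,16,58],'side'))
E
```

```text
lift 5.04 [535.5 205.9 169.3] F [-0.1 -0.4 -0.5] T [ 0.02 -0.08  0.  ] g 0.193 30.0 j7 1.17
over 5.83 [571.   17.3 169.1] F [-0.1 -0.1 -0.4] T [ 0.13  0.01 -0.03] g 0.195 30.0 j7 1.95
low 6.28 [571.3  17.2 139.7] F [0.9 0.7 1. ] T [ 0.05  0.04 -0.04] g 0.191 30.0 j7 1.95
[322.87179087 181.10251886] [322.73193069 185.73508622]
```

View pics/over.png

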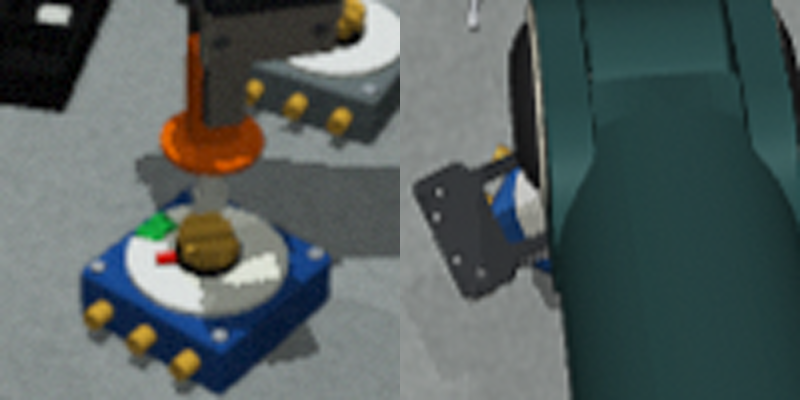

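In the side view the tool hangs upright, with its shank (crop (210,190)) straight over the screw (207,240). I'll lower it in small steps while watching the force.

```bash
python3 - <<'E'
from h import *
for z in (129,126,123,120,118):
    robot.servo_line([571.5,16,z],feed=40);robot.hold(0.1);s=st(z)
    if np.linalg.norm(s["contact_force"])>12: print('stop');break
E
```

```text
129 6.91 [571.6  16.  129. ] F [ 0.5 -0.2 -0.9] T [ 0.08  0.02 -0.01] g 0.198 30.0 j7 1.95
126 7.26 [571.5  16.  126. ] F [ 0.5 -0.6 -0.3] T [ 0.03 -0.01  0.06] g 0.193 30.0 j7 1.95
123 7.61 [571.5  16.  122.9] F [-0.5  0.1  0.2] T [0.01 0.04 0.02] g 0.191 30.0 j7 1.95
120 7.96 [571.4  16.7 120. ] F [-0.2  1.2  0.9] T [ 0.78  0.23 -0.  ] g 0.198 30.0 j7 1.95
118 8.31 [571.2  16.6 117.6] F [-0.3  2.8 -1.3] T [1.25 0.17 0.02] g 0.197 30.0 j7 1.95
```

The blade is in the slot: the tip is at about z 49 with only a light side force. I'll re-centre slightly and turn clockwise.

```bash
python3 - <<'E'
from h import *
c=[570.9,17.3,117]
robot.servo_line(c,feed=20);robot.hold(0.2);st('ctr')
for psi in (0.25,0.05,-0.15,-0.35,-0.5,-0.6,-0.68):
    robot.servo_line(c,feed=20,rotation=rot(psi)); st(psi)
robot.hold(0.2);st()
a=snap('side')
cv2.imwrite('pics/turn.png',cv2.resize(a[150:240,270:370],(800,600) ,interpolation=cv2.INTER_CUBIC)[:,:,::-1])
for r in (0,): 
  for th in(-.485,-.155,-.815): print(th,(pix([571.3+26*np.cos(th),16.5+26*np.sin(th),50],'side')-[270,150])*[8,600/90])
E
```

```text
ctr 8.76 [570.9  16.7 117. ] F [-0.1  1.1 -0.6] T [ 0.23  0.12 -0.03] g 0.194 30.0 j7 1.95
0.25 9.11 [570.7  18.1 117. ] F [-0.2  3.8 -0.5] T [1.05 0.41 0.05] g 0.194 30.0 j7 1.78
0.05 9.46 [570.6  18.9 117. ] F [-0.9  4.9 -0.2] T [1.52 0.44 0.06] g 0.194 30.0 j7 1.6
-0.15 9.81 [570.6  19.3 117. ] F [-0.6  6.4 -0.3] T [1.74 0.43 0.01] g 0.195 30.0 j7 1.43
-0.35 10.16 [570.7  19.7 117. ] F [-0.7  6.8 -0.8] T [1.96 0.36 0.07] g 0.197 30.0 j7 1.25
-0.5 10.46 [570.8  20.  117. ] F [-0.3  5.8 -0.8] T [2.01 0.3  0.03] g 0.196 30.0 j7 1.12
-0.6 10.71 [570.9  20.2 117.1] F [-0.9  7.4 -1. ] T [ 2.19  0.16 -0.  ] g 0.195 30.0 j7 1.03
-0.68 10.96 [571.   20.3 117.1] F [-1.4  7.8 -0.8] T [2.21 0.16 0.11] g 0.195 30.0 j7 0.96
 11.16 [571.   20.3 117.1] F [-0.1  7.9 -0.7] T [2.27 0.08 0.04] g 0.194 30.0 j7 0.96
-0.485 [347.74001711 224.12743954]
-0.155 [331.75132002 238.64621702]
-0.815 [371.41732001 213.34948206]
```

View pics/turn.png

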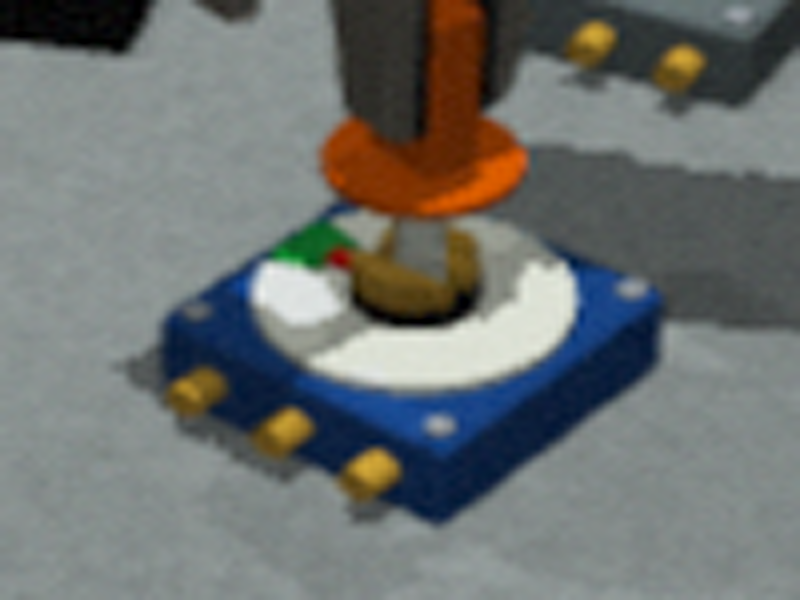

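The pointer (red at crop (340,258)) is only at the near edge of green, so the lag is larger than expected, and a +y side force shows the screw's axis lies a bit further in +y. I'll re-centre and turn on, measuring the red tab in the side view.

```bash
cat >> h.py <<'E'
def red(im,cam):
    hsv=cv2.cvtColor(np.ascontiguousarray(im),cv2.COLOR_RGB2HSV).astype(int)
    m=((hsv[...,0]<5)|(hsv[...,0]>172))&(hsv[...,1]>130)&(hsv[...,2]>60)
    r=(slice(180,205),slice(300,330)) if cam=='side' else (slice(172,205),slice(322,352))
    k=np.zeros_like(m);k[r]=m[r]; v,u=np.nonzero(k); return len(u),np.array([u.mean(),v.mean()]) if len(u) else None
E
python3 - <<'E'
from h import *
for cam in('top','side'):
    n,u=red(cv2.imread(f'pics/{cam}0.png')[:,:,::-1],cam)
    print(cam,n,u,[ray(u,z,cam)[:2].round(1) for z in (42,46,50,54)])
ctr=np.array([571.3,18])
def ang():
    n,u=red(snap('side'),'side')
    if u is None: print('no red');return
    w=ray(u,48,'side')[:2];print(n,u.round(1),w.round(1),'r',np.linalg.norm(w-ctr).round(1),'ang',round(np.arctan2(*(w-ctr)[::-1])+.485,2))
ang()
c=[571.3,22.5,117]
robot.servo_line(c,feed=20,rotation=rot(-0.68));robot.hold(.2);st();ang()
for psi in (-0.8,-0.9):
    robot.servo_line(c,feed=20,rotation=rot(psi)); robot.hold(.1);st(psi);ang()
E
```

```text
top 11 [333.18181818 180.09090909] [array([592.8,  26. ]), array([592.4,  26.2]), array([591.9,  26.4]), array([591.5,  26.5])]
side 13 [311.23076923 194.15384615] [array([593.5,  30.5]), array([592.6,  34.9]), array([591.6,  39.3]), array([590.7,  43.7])]
3 [311.7 188.7] [595.   19.4] r 23.8 ang 0.54
 11.87 [571.1  21.5 117. ] F [-1.7 -1.7  1.3] T [-0.67  0.6   0.02] g 0.192 30.0 j7 0.95
3 [311.7 188.7] [595.   19.4] r 23.8 ang 0.54
-0.8 12.28 [571.3  21.9 117. ] F [-1.6 -3.4  1.2] T [-1.06  0.55  0.02] g 0.197 30.0 j7 0.85
1 [312. 188.] [594.8  17.1] r 23.5 ang 0.45
-0.9 12.68 [571.4  22.2 117. ] F [-1.9 -4.3  0.9] T [-1.21  0.35  0.04] g 0.195 30.0 j7 0.76
1 [313. 180.] [598.4  -9.8] r 38.8 ang -0.31
```

```bash
python3 - <<'E'
from h import *
a=snap('side')
cv2.imwrite('pics/turn2.png',cv2.resize(a[165:225,280:360],(800,600) ,interpolation=cv2.INTER_CUBIC)[:,:,::-1])
for v in(.5,.3,.15,0,-.15,-.3): print(v,((pix([571.3+24*np.cos(v-.485),17+24*np.sin(v-.485),42],'side')-[280,165])*10).round())
st()
E
```

```text
0.5 [317. 251.]
0.3 [324. 237.]
0.15 [331. 228.]
0 [341. 219.]
-0.15 [352. 212.]
-0.3 [365. 205.]
 12.78 [571.4  22.2 117. ] F [-0.9 -4.4  1.2] T [-1.24  0.39 -0.  ] g 0.194 30.0 j7 0.76
```

View pics/turn2.png

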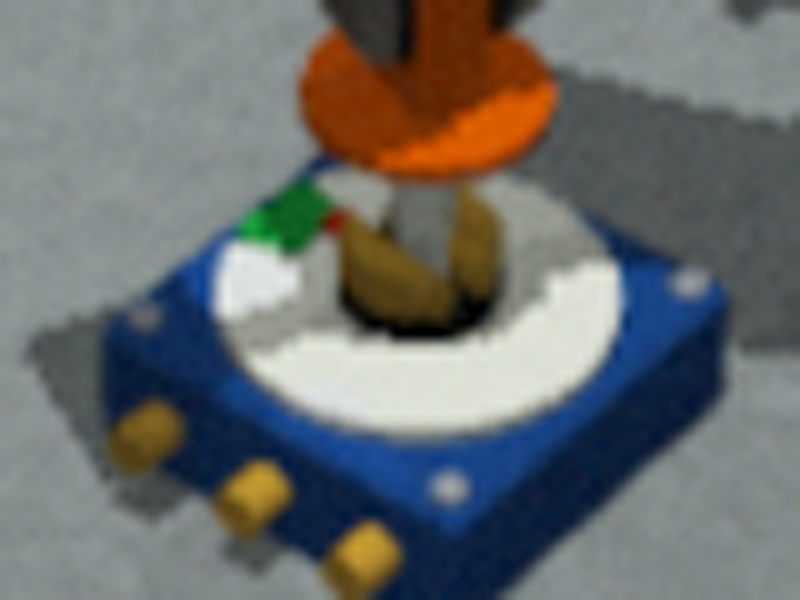

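The red tab at crop (337,222) now lines up with the green (predicted 0 at (341,219)). I'll back the tool off by half the play, lift it straight out, carry it over the stand and check from above.

```bash
python3 - <<'E'
from h import *
robot.servo_line([571.3,21,117],feed=20,rotation=rot(-0.72));robot.hold(.1);st('back')
robot.servo_line([571.3,21,150],feed=60);st('up')
robot.servo_line([571.3,21,172],feed=100)
p=np.load('tool.npy')
robot.movep([536.2,206.2,172],rot(0));robot.hold(.2);st('over stand')
b=snap('top');a=snap('side');n,u=red(b,'top');print(n,u)
f=lambda x:cv2.resize(x,(400,400),interpolation=cv2.INTER_CUBIC)
cv2.imwrite('pics/chk.png',np.hstack([f(b[155:220,305:370]),f(a[200:300,270:370])])[:,:,::-1])
E
```

```text
back 13.22 [571.6  21.9 117.1] F [0.3 0.2 0.5] T [0.03 0.02 0.03] g 0.192 30.0 j7 0.92
up 13.92 [571.2  21.1 150.1] F [-0.5 -0.  -0.5] T [ 0.02 -0.03 -0.04] g 0.195 30.0 j7 0.9
over stand 15.26 [537.  203.9 171.9] F [-0.5  0.  -0.2] T [0.03 0.06 0.  ] g 0.189 30.0 j7 1.2
10 [342.7 180.8]
```

View pics/chk.png

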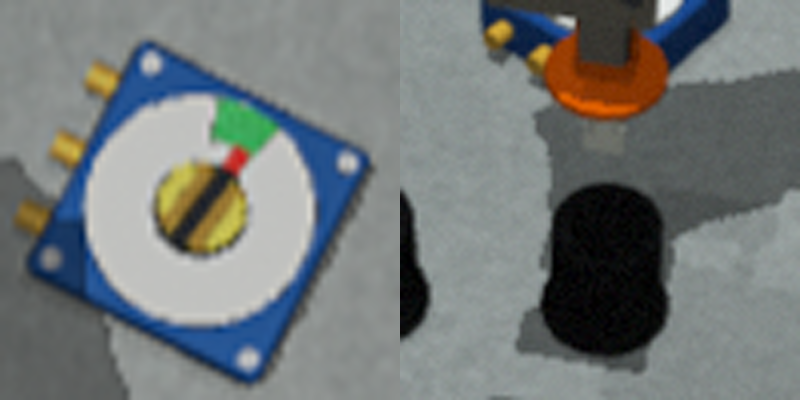

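From above, the red pointer at crop (238,160) lies inside the green sector, about -0.1 to -0.17 rad from its middle. In the side view the tool hangs upright over its stand. I'll put it back and measure the pointer once more while retreating.

```bash
python3 - <<'E'
from h import *
for z,fd in((135,100),(100,60),(88,40),(85,20)):
    robot.servo_line([536.2,206.2,z],feed=fd);robot.hold(.1);s=st(z)
    if np.linalg.norm(s["contact_force"])>12: print('stop');break
else:
    grip(0.6);st('open')
    p=robot.observe()["tcp_pos"]
    robot.servo_line([p[0],p[1],200],feed=120);robot.movep([330,540,230],rot(0));st('away')
    b=snap('top');a=snap('side')
    h=cv2.cvtColor(b,cv2.COLOR_RGB2HSV).astype(int);H,S,V=h[...,0],h[...,1],h[...,2];k=np.zeros(H.shape,bool);k[160:218,312:366]=1
    def c(m,z):
        v,u=np.nonzero(m&k);return ray((u.mean(),v.mean()),z,'top')[:2]
    dm=(k&(S<60)&(V>120)).astype(np.uint8);ct=max(cv2.findContours(dm,0,2)[0],key=cv2.contourArea)
    d=ray(cv2.minEnclosingCircle(ct)[0],40,'top')[:2]
    g=c((H>50)&(H<85)&(S>120),40);r=ray(red(b,'top')[1],44,'top')[:2];s=c((H>14)&(H<32)&(S>90)&(np.hypot(*np.meshgrid(np.arange(640)-337.6,np.arange(400)-189))<9),57)
    f=lambda w,o:np.arctan2(*(w-o)[::-1]).round(3)
    print(d,s,'green',f(g,d),f(g,s),'red',f(r,d),f(r,s))
    for cam in('top','side'):
        for q in viewer.pinpoint('tuner',cam): print(cam,round(q['confidence'],2),world(q['at'],cam).round(1))
    f=lambda x:cv2.resize(x,(400,400),interpolation=cv2.INTER_CUBIC)
    cv2.imwrite('pics/end.png',np.hstack([f(b[180:230,232:282]),f(a[200:300,270:370])])[:,:,::-1])
E
```

```text
135 15.97 [536.7 206.4 135.6] F [ 0.  -0.4 -0.9] T [ 0.02  0.   -0.04] g 0.196 30.0 j7 1.2
100 16.81 [536.5 206.3 100.3] F [ 0.2 -0.  -0.9] T [ 0.01 -0.06  0.01] g 0.195 30.0 j7 1.21
88 17.36 [536.2 206.2  88. ] F [-0.4 -0.4 -0.5] T [ 0.02  0.03 -0.03] g 0.194 30.0 j7 1.21
85 17.76 [536.2 206.2  85. ] F [-0.3  1.4 -0.8] T [0.03 0.01 0.02] g 0.196 30.0 j7 1.21
open 18.46 [536.2 206.2  85. ] F [-0.2 -0.  -0.5] T [ 0.03 -0.04  0.03] g 0.603 0.0 j7 1.21
away 21.02 [331.7 538.7 229.8] F [-0.   0.6  0. ] T [-0.03 -0.02 -0.03] g 0.599 0.0 j7 0.5
[572.94265832  17.19053825] [571.89269624  17.41957513] green -0.473 -0.465 red -0.637 -0.618
top 0.66 [537.8 202.3   6.2]
side 0.61 [534.7 208.   16.2]
```

View pics/end.png

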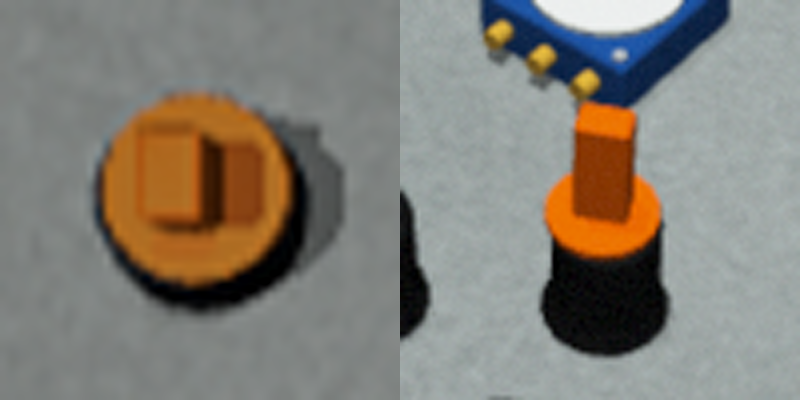

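The tool stands upright with its collar on the rim (top crop (197,188), side crop (603,215)). The pointer is about -0.16 rad from the middle of green, and the arm is clear.

```bash
python3 -c "
from h import *
print(robot.job_done())"
```

```text
the job is handed in; nothing more can be done
None
```

I turned the blue filter's trimmer into the green sector (about -0.16 rad from its middle by camera), put the tool back upright in its stand, and handed the job in at about 21 s of the 51 s; no verdict was returned.

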